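Open the child-safe battery cover of a snow globe base

TASK

The lit snow globe base stands upside down in its cradle and needs new batteries: take off its child-safe battery cover. Press the cover in by its wings against the spring, turn it counter-clockwise (seen from above) past its safety stop to the open mark, lift it off and set it down, not dropped, standing wings up inside the grey parts tray. Leave the figurines and the glass dome where they stand.

Things in the scene. Friction and masses are not known exactly. Their poses are not given: they have to be found in the camera images.
- cap: white plastic battery cover, about 45 g, 50 mm tall: round neck (40 mm across, 22 mm tall), above it a round disc (56 mm across, 22 to 30 mm above the origin), on top an upright wing grip (30 to 50 mm). Origin: centre of the neck's flat foot, on which it stands; z up, x along the wings. A half turn makes no difference. Locked at the start, origin 48 mm above that of the base.
- cap_wings (a point): middle of the cover's wing grip, 40 mm above the cover's origin, same axes: a straight upright bar with flat sides, 44 mm long (x), 12 mm thick (y), 20 mm tall, standing on the disc, whose top is 10 mm below this point. Fingers can straddle the bar and push on the disc.
- cap_foot (a point): the cover's two hidden bayonet lugs, at the foot of the neck under the ends of the wings, 51 mm over both; this point is the cover's origin. The cover will not turn (a few degrees of play) until pressed in about 4 mm; at 7 mm the disc meets the socket. Pressed in 5 to 6 mm it turns counter-clockwise from above; open after 65 degrees (1.13 rad), an end stop comes 3 degrees later.
- globe_base: dark wooden snow globe base, 120 mm across, upside down in a square maple cradle (140 mm) screwed to the bench; fixed. Origin: under the cradle's centre, on the bench top; z up, the axis on which the cover turns. Its top face is at 62 mm. The x axis is the open line: the cover is open when its wings lie along it, either way round.
- socket (a point): middle of the top of the black round socket (80 mm across, hole 43 mm) in the base, 63 mm above the base's origin, same axes. On its rim, at both ends of each line, a pair of white dots marks open, a short white bar marks locked (65 degrees clockwise from the dots). Only at the dots do the lugs pass: the cover lifts straight out there, clear after 15 mm of rise from its locked height.
- contact_plate (a joint): sprung brass contact plate under the cover, sliding vertically: metres pressed down from where it is when the cover is locked (0); 0.007 with the cover fully in, -0.005 when it has pushed the opened cover up 5 mm or the cover is off. It pushes up with 5.5 N at 0 and 9 N fully in. A cover let up short of the dots stays caught below the rim; press again and turn on.
- tray: grey plastic parts tray, fixed, outside 130 mm (x) by 170 mm (y), walls 18 mm high and 5 mm thick, floor 5 mm thick, empty. Origin: centre of its underside on the bench top; z up. It may be left or right of the base.
- reindeer: white ceramic reindeer with gilt antlers, 95 mm tall, on a foot 44 mm across; bystander beside or behind the work. Origin: centre of its underside.
- cottage: tiny resin cottage with a red roof, 44 by 60 mm and 62 mm tall; bystander. Origin: centre of its underside.
- fir: pewter fir tree, 92 mm tall, 48 mm across; bystander. Origin: centre of its underside.
- dome: clear glass dome, open side down, 80 mm across and 88 mm tall; bystander. Origin: centre of its underside.

How it is judged:
By the outcome, as a careful person would: the job done as asked, in the order asked, and still so for the second after the job is handed in, with the robot touching nothing.
It also fails if it takes over 45 s, if anything falls off the work surface, if the arm or the gripper's body presses on something with over 40 N, if the wrist force passes 120 N, or if a joint passes its speed limit or range.

ROBOT

A 6-joint arm with a two-finger parallel gripper is mounted at the origin on the work surface. World frame = base frame: x ahead of the robot, y to its left, z up, the work surface at z = 0. Lengths are in m, angles in degrees, forces in N, time in s.
With the tool pointing down it reaches from about 0.35 to 0.875 m from the base axis. Payload 4.2 kg.
Tool frame: the origin (TCP) lies midway between the tips of the shut fingers; the grasp point (between the pads) lies 19 mm behind it; z points along the fingers, y is the line along which they close (so a half turn about z gives the same grasp; the last joint's range is limited). The gripper opens to 87 mm and grips with 3 to 60 N. Pads are 19 mm wide; open, the fingers measure 117 mm over their backs; the gripper's body (75 mm by 190 mm) begins 51 mm behind the grasp point.
Start: joints at [-59.324, 22.042, 0.453, 0, -68.411, -14.817], TCP at [0.171, -0.601, 0.223] pointing down, gripper open.
Joint ranges: [-179.83, 179.83], [-69.29, 118.12], [-61.27, 80.66], [-181.25, 117.63], [-171.15, -9.14], [-177.46, 177.46]. Speed limits (degrees/s): [159.86, 159.86, 180, 180, 180, 180].

INTERFACE

Orientations are given as [roll, pitch, yaw] about the fixed x, y, z axes, in that order (R = Rz(yaw) Ry(pitch) Rx(roll)).
In Python, from workcell import env gives the robot as it stands. The module is installed in compiled form; this text tells all that it offers. Calls block until the motion is done:
- env.goto(position, orientation): joint-space move of the TCP to a pose.
- env.move_straight(position, rotation=None, rate=0.15, force_limit=None): straight line of the TCP; rotation=None keeps the orientation; rate is the mean speed in m/s. With force_limit (N) it stops when the force on the tool has changed by that much, and returns True; else False.
- env.set_joints(angles): joint-space move.
- env.gripper_to(opening, grasp_force=None): opening from 0.0 (shut) to 1.0 (fully open); grasp_force is the grip in N (None keeps the last); returns when the fingers have stopped.
- env.dwell(seconds).
- env.inverse_kinematics(position, orientation): joint angles nearest the present ones, or None.
- env.read_state(): the state.
- env.grab_frame(name): name is "scene" or "top"; returns a dict with "image" (384x512x3 uint8, blue, green, red), "fx", "fy", "cx", "cy" (pixels), "D" ([k1, k2, p1, p2, k3] as OpenCV has them; the pictures are not rectified), "position" and "orientation" of the camera in the world. Camera axes: x right, y up, looking along -z (the intrinsics and any distortion apply to the point x, -y, -z); pixel columns grow to the right and rows downward; lengths in m; the calibration is good to about 2 mm. A picture is of the moment at which its call begins. There is no depth.
A pose or a line that the arm cannot do raises env.Unreachable and nothing moves.
- env.close_job(): hands the job in; it is judged then, once.
Trained networks look in a picture, given as the dict that the camera call returned (one of the last four; its "shot" number tells which), for a name from the list of things; names that differ only in an ending like _2 or _b are one class to them, and where a whole thing is asked for, a point or a joint stands for the part that bears it (a point fixed in the world has none). Each returns a list of dicts, best first, with "score" (0 to 1); they miss things now and then, are a little off and sometimes report something else, mostly with a low value. They report only what shows in the picture. A call takes as long as a camera call.
- env.search_frame(picture, thing): "xyz" ([x, y, z] in m, in world coordinates, good to about 4 mm: the middle of the surface that is visible of it).
- env.trace(picture, thing): "mask" (384x512 bool, what is visible of it).
The state is a dict: "clock": time; "joint_positions": joint angles; "qvel": joint speeds; "joint_torque": joint torques, N m; "position": TCP position; "tool_rot": TCP orientation; "force": force on the tool from outside, world axes, zero at the start; "wrist_torque": the same for the moment, N m; "opening": opening from 0.0 (shut) to 1.0 (fully open); "finger_force": force on a finger pad.
Only numpy, scipy, OpenCV 4.12 (cv2) and the standard library are available. Lean on these libraries where they do the work, as an engineer would, in place of code of your own. Each camera call takes 0.05 s, during which the arm holds its last target. There are 200 camera calls.

## Working session

There is one attempt and no reset: what is moved stays moved. The work goes in short steps, each a Python script; the robot and the scene stay as the last script left them, time stands still between calls to the robot, and variables do not carry over. Pictures are saved under pics/ and viewed, at most 10 in all, crops included, and the job is handed in when it is done.

```bash
mkdir -p pics
python3 - <<'E'
from workcell import env
import cv2,numpy as np
ims=[]
for n in ["scene","top"]:
    f=env.grab_frame(n); ims.append(f["image"]); 
    print(n,f["position"],f["orientation"],f["fx"],f["cx"],f["cy"],f["D"])
    cv2.imwrite(f"pics/{n}0.png",f["image"])
    for t in ["cap","cap_wings","globe_base","socket","tray","reindeer","cottage","fir","dome"]:
        try: print(t,[(np.round(r["xyz"],3).tolist(),round(r["score"],2)) for r in env.search_frame(f,t)[:2]])
        except Exception as e: print(t,e)
print(env.read_state())
E
```

```text
scene [ 1.17841714 -0.16072516  0.69194868] [44.40244473 -0.73073574 74.45161659] 383.1433433432882 262.72369894550883 200.91924545869122 [-0.02799962  0.          0.          0.          0.        ]
cap [([0.555, 0.156, 0.081], 0.82)]
cap_wings [([0.558, 0.157, 0.077], 0.54)]
globe_base []
socket [([0.584, 0.132, 0.03], 0.71)]
tray [([0.477, -0.179, 0.004], 0.56)]
reindeer [([0.74, -0.081, 0.04], 0.69)]
cottage [([0.618, 0.354, 0.034], 0.98)]
fir [([0.621, -0.361, 0.045], 0.92)]
dome [([0.76, 0.067, 0.066], 0.61), ([0.557, 0.154, 0.079], 0.21)]
top [0.46387487 0.0148672  1.00231039] [  9.926042    -1.53013901 -90.05893646] 378.2398293325622 255.13175756058843 192.97838559426944 [0.03606331 0.         0.         0.         0.        ]
cap [([0.546, 0.157, 0.078], 0.78)]
cap_wings [([0.54, 0.158, 0.081], 0.65), ([0.541, 0.143, 0.061], 0.47)]
globe_base [([0.54, 0.145, 0.06], 0.79), ([0.547, 0.153, 0.076], 0.67)]
socket [([0.538, 0.145, 0.055], 0.55), ([0.6, -0.362, 0.045], 0.42)]
tray [([0.471, -0.177, 0.004], 0.73)]
reindeer [([0.732, -0.085, 0.044], 0.73)]
cottage [([0.6, 0.365, 0.038], 0.77), ([0.543, 0.142, 0.06], 0.3)]
fir [([0.599, -0.361, 0.05], 0.74)]
dome [([0.73, 0.075, 0.074], 0.87), ([0.546, 0.156, 0.078], 0.6)]
{'clock': 1.0, 'joint_positions': array([-5.93243756e+01,  2.20402407e+01,  4.53698025e-01,  1.07556868e-03,
       -6.84111942e+01, -1.48179923e+01]), 'qvel': array([ 0.0172478 , -0.11569554,  0.09916585, -0.08837323,  0.03402059,
       -0.03806219]), 'joint_torque': array([ 2.37855656e-04, -3.90476418e+01,  1.87623721e+01,  4.22435671e+00,
        1.54930260e-02, -1.89349464e-05]), 'position': array([ 0.17081165, -0.60119367,  0.22257538]), 'tool_rot': array([-1.79997556e+02, -3.88076814e-04, -1.64141972e+02]), 'force': array([ 1.13444082, -0.64256661, -0.55637893]), 'wrist_torque': array([ 0.00616374,  0.00610836, -0.03542791]), 'finger_force': 0.0, 'opening': 0.9971125989626106}
```

Run:
```python
import cv2,numpy as np
a=cv2.imread("pics/top0.png");b=cv2.imread("pics/scene0.png")
cv2.imwrite("pics/v0.png",np.vstack([np.hstack([a,b])]) [:, :][:, ::1] if 0 else cv2.resize(np.hstack([a,b]),(800,300)))
# crop around the cap in top
from scipy.spatial.transform import Rotation as R
def proj(p,pos,ori,f,cx,cy,k):
    M=R.from_euler('xyz',ori,degrees=True).as_matrix();q=M.T@(np.array(p)-pos);q=q*[1,-1,-1]
    return cv2.projectPoints(q[None],np.zeros(3),np.zeros(3),np.array([[f,0,cx],[0,f,cy],[0,0,1]]),np.array([k,0,0,0,0.]))[0].ravel()
u=proj([.545,.153,.07],[0.46387487,0.0148672,1.00231039],[9.926042,-1.53013901,-90.05893646],378.24,255.13,192.98,.03606)
v=proj([.55,.153,.07],[1.17841714,-0.16072516,0.69194868],[44.40244473,-0.73073574,74.45161659],383.14,262.72,200.92,-.028)
print(u,v)
c=lambda im,u,h:cv2.resize(im[int(u[1])-h:int(u[1])+h,int(u[0])-h:int(u[0])+h],(400,400),interpolation=cv2.INTER_CUBIC)
cv2.imwrite("pics/v1.png",np.hstack([c(a,u,34),c(b,v,45)]))
```

```text
[188.60144563 225.71932872] [314.6495016 177.6950177]
```

View pics/v0.png

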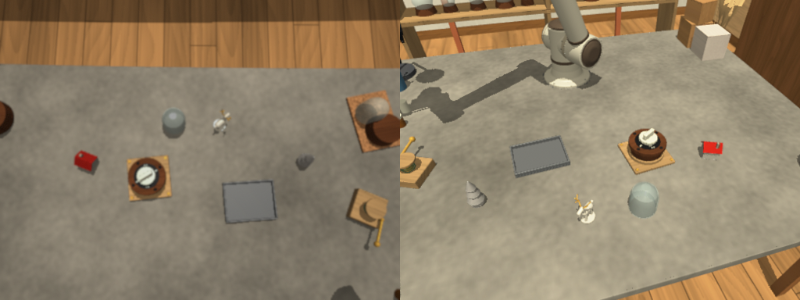

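View pics/v1.png

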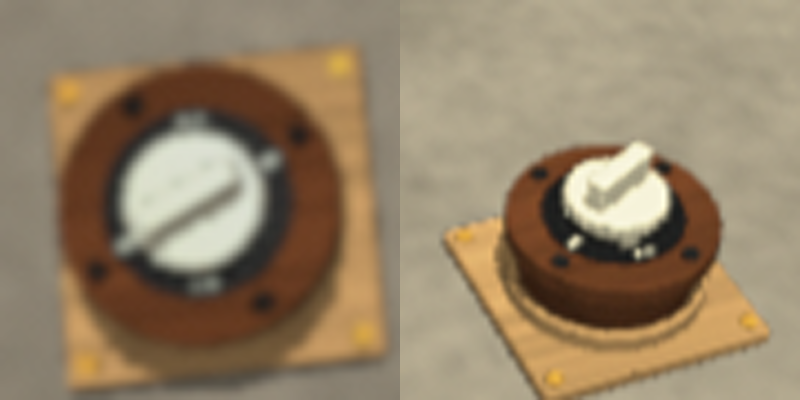

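```bash
cat > h.py <<'E'
from workcell import env
import cv2,numpy as np
from scipy.spatial.transform import Rotation as R
def back(f,uv,z):
    K=np.array([[f["fx"],0,f["cx"]],[0,f["fy"],f["cy"]],[0,0,1]])
    n=cv2.undistortPoints(np.array(uv,float).reshape(-1,1,2),K,np.array(f["D"],float))[:,0]
    d=np.c_[n[:,0],-n[:,1],-np.ones(len(n))]@R.from_euler('xyz',f["orientation"],degrees=True).as_matrix().T
    p=np.array(f["position"]); return p+d*((z-p[2])/d[:,2])[:,None]
E
python3 - <<'E'
from h import *
t=env.grab_frame("top");s=env.grab_frame("scene")
P=np.array([[270,160],[127,242],[190,119],[206,287]])/5.882+[154,191]-.5
w=back(t,P,.063);print(w.round(4),w.mean(0),[np.degrees(np.arctan2(*(a-b)[[1,0]])) for a,b in [(w[0],w[1]),(w[2],w[3])]])
for u,d in [(w[0],w[1]),(w[2],w[3])]: print(np.linalg.norm(u-d))
# cradle screws, bench-ish height
P=np.array([[67,94],[340,65],[364,334],[86,366]])/5.882+[154,191]-.5
for z in (.01,.02): q=back(t,P,z);print(z,q.mean(0),np.linalg.norm(q[0]-q[1]))
P=np.array([[574,243],[643,252]])/4.444-[90,0]+[314-45,177-45]-.5
print(back(s,P,.063))
# dark socket ring, wing in top
P=np.array([[140,238],[240,183]])/5.882+[154,191]-.5
q=back(t,P,.098);print('wing',q,np.degrees(np.arctan2(*(q[0]-q[1])[[1,0]])))
for f in (t,s):
    r=env.trace(f,"tray")
    m=r[0]["mask"]; c=cv2.findContours(m.astype(np.uint8),0,1)[0]; c=max(c,key=cv2.contourArea)[:,0]
    q=back(f,c,.018)[:,:2].astype(np.float32); print('tray',r[0]["score"],cv2.minAreaRect(q))
    for n,z in (("globe_base",.062),("cap",.078)):
        for r in env.trace(f,n)[:1]:
            c=max(cv2.findContours(r["mask"].astype(np.uint8),0,1)[0],key=cv2.contourArea)[:,0]
            q=back(f,c,z)[:,:2].astype(np.float32);print(n,r["score"],cv2.minEnclosingCircle(q),cv2.minAreaRect(q))
print(env.read_state()["clock"])
E
```

```text
[[0.5655 0.128  0.063 ]
 [0.531  0.1866 0.063 ]
 [0.5829 0.1621 0.063 ]
 [0.5123 0.1532 0.063 ]] [0.54792879 0.15747475 0.063     ] [np.float64(-59.5434233426389), np.float64(7.151638171736688)]
0.06797219764018722
0.07108264754885152
0.01 [0.54753814 0.1581702  0.01      ] 0.12183037505074565
0.02 [0.54669502 0.15672607 0.02      ] 0.12060263041677716
[[0.56706109 0.12938555 0.063     ]
 [0.58313374 0.16285345 0.063     ]]
wing [[0.53014414 0.17506767 0.098     ]
 [0.55234798 0.13564983 0.098     ]] 119.3923042239444
tray 0.86 ((0.4700484573841095, -0.1780671775341034), (0.1292089968919754, 0.1731978952884674), 4.270914077758789)
globe_base 0.65 ((0.5437130928039551, 0.1484418511390686), 0.09226424992084503) ((0.5435057878494263, 0.14936432242393494), (0.13874122500419617, 0.13542766869068146), 6.193570137023926)
cap 0.94 ((0.5466328263282776, 0.15725302696228027), 0.02904425747692585) ((0.5456171035766602, 0.1562836766242981), (0.052217721939086914, 0.05568131059408188), 45.84825134277344)
tray 0.78 ((0.48121872544288635, -0.17519795894622803), (0.14732249081134796, 0.16773776710033417), 4.338649749755859)
globe_base 0.65 ((0.5898036956787109, 0.13758550584316254), 0.10101636499166489) ((0.5801385045051575, 0.1423797756433487), (0.1711621880531311, 0.15587599575519562), 6.050350189208984)
cap 0.89 ((0.5515022277832031, 0.16677141189575195), 0.041364073753356934) ((0.5485795140266418, 0.15873511135578156), (0.058004315942525864, 0.08127310872077942), 70.01478576660156)
1.4
```

Run:
```python
from h import *
C=np.array([.5475,.1575])
for y in (-59,121):
    for d in (0,30,68): print(y+d,np.round(env.inverse_kinematics([*C,.1],[180,0,y+d]),1))
for y in (4.3,94.3,-85.7,184.3): print('tray',y,np.round(env.inverse_kinematics([.47,-.178,.05],[180,0,y]),1))
y=-59
env.gripper_to(0.5)
env.goto([*C,.15],[180,0,y])
st=env.read_state();print(st["clock"],st["position"],st["joint_positions"],st["force"],st["opening"])
t=env.grab_frame("top");s=env.grab_frame("scene")
cv2.imwrite("pics/a1.png",np.hstack([cv2.resize(t["image"][170:270,130:230],(400,400)),cv2.resize(s["image"][80:230,240:390],(400,400))]))
```

```text
-59 [ 32.3  23.4 -16.8   0.  -49.8  -1.3]
-29 [ 32.3  23.4 -16.8   0.  -49.8  28.7]
9 [ 32.3  23.4 -16.8   0.  -49.8  66.7]Traceback (most recent call last):
  File "<stdin>", line 4, in <module>
    return _wrapfunc(a, 'round', decimals=decimals, out=out)
    return _wrapit(obj, method, *args, **kwds)
    result = getattr(arr, method)(*args, **kwds)
TypeError: unsupported operand type(s) for *: 'NoneType' and 'float'
```

Run:
```python
from h import *
C=np.array([.5475,.1575])
y=-59
env.gripper_to(0.5)
env.goto([*C,.15],[180,0,y])
st=env.read_state();print(st["clock"],st["position"],st["joint_positions"],st["force"],st["opening"])
for y in (4.3,-40): print('tray',y,env.inverse_kinematics([.47,-.178,.05],[180,0,y]))
t=env.grab_frame("top");s=env.grab_frame("scene")
cv2.imwrite("pics/a1.png",np.hstack([cv2.resize(t["image"][170:270,130:230],(400,400)),cv2.resize(s["image"][80:230,240:390],(400,400))]))
```

```text
5.3667 [0.54769718 0.15686951 0.15004727] [ 3.22736197e+01  2.02867510e+01 -1.34008909e+01  3.52816769e-03
 -5.63106472e+01 -1.33951373e+00] [-0.49726338 -0.70984628  0.6887212 ] 0.4999539540168224
tray 4.3 [-2.20318997e+00  2.19679969e+01 -2.90799698e+01  2.54444375e-14
 -3.89520334e+01  9.65031900e+01]
tray -40 [-2.20318997e+00  2.19679969e+01 -2.90799698e+01  2.54444375e-14
 -3.89520334e+01  5.22031900e+01]
```

View pics/a1.png

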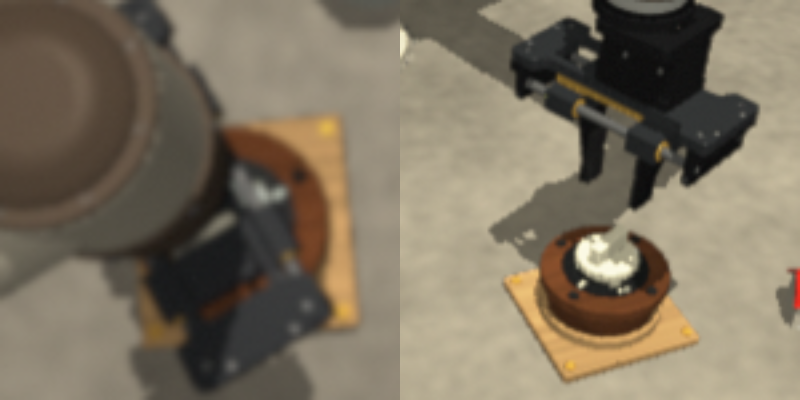

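Run:
```python
from h import *
C=np.array([.5475,.1575])
def show(k):
    st=env.read_state();print(k,round(st["clock"],2),st["position"].round(4),st["tool_rot"].round(1),"F",st["force"].round(1),"T",st["wrist_torque"].round(2),round(st["opening"],3),round(st["finger_force"],1))
env.gripper_to(0.3)
env.move_straight([*C,.088],rate=.06,force_limit=6); show('a')
print(env.move_straight([*C,.070],rate=.02,force_limit=3)); show('contact')
p=env.read_state()["position"]
env.move_straight([*C,p[2]+.0015],rate=.03)
env.gripper_to(0.0,30); show('grip')
```

```text
a 7.29 [0.5479 0.1577 0.0885] [-179.9   -0.   -59. ] F [-0.   0.1  1.1] T [-0.03  0.16  0.01] 0.3 0.0
True
contact 7.87 [0.5475 0.1575 0.078 ] [180.  -0. -59.] F [-1.3  0.7  5. ] T [0.07 0.46 0.  ] 0.3 2.4
grip 8.54 [0.5485 0.1582 0.0794] [-179.9    0.   -59. ] F [ 4.9  1.2 -4.7] T [ 0.43 -1.    0.03] 0.135 29.9
```

```bash
cat >> h.py <<'E'
def show(k):
    st=env.read_state();print(k,round(st["clock"],2),st["position"].round(4),st["tool_rot"].round(1),"F",st["force"].round(1),"T",st["wrist_torque"].round(2),round(st["opening"],3),round(st["finger_force"],1))
E
python3 - <<'E'
from h import *
C=np.array([.5486,.1581])
env.gripper_to(0.25)
env.move_straight([*C,.0781],rate=.03); show('low')
env.gripper_to(0.0,40); show('grip')
env.move_straight([*C,.0725],rate=.02,force_limit=40); show('pressed')
for d in (6,12):
    env.goto([*C,.0725],[180,0,-59+d]); show(d)
E
```

```text
low 9.32 [0.5483 0.1579 0.0785] [179.9  -0.  -59. ] F [-2.5 -0.5  5.2] T [-0.3   0.9   0.01] 0.252 2.4
grip 9.68 [0.5492 0.1583 0.0785] [-180.   -0.  -59.] F [-0.9 -0.9  5.2] T [-0.11  0.21  0.04] 0.135 40.5
pressed 10.12 [0.5492 0.1583 0.0732] [-180.   -0.  -59.] F [-1.2  0.1  7. ] T [-0.19  0.5   0.04] 0.137 40.8
6 10.37 [0.5495 0.1585 0.0734] [-179.9   -0.   -52.9] F [-0.9 -0.   7.8] T [-0.11  0.36  0.07] 0.134 41.1
12 10.62 [0.5497 0.1586 0.0734] [-1.799e+02 -1.000e-01 -4.690e+01] F [-0.6 -0.5  7.6] T [-0.03  0.32  0.04] 0.132 41.1
```

Run:
```python
from h import *
C=np.array([.5494,.1585])
for d in (24,36,48,58,63):
    env.goto([*C,.0721],[180,0,-59+d]); show(d)
    if abs(env.read_state()["wrist_torque"][2])>.6: break
```

```text
24 10.93 [0.5505 0.159  0.0731] [-1.799e+02 -1.000e-01 -3.490e+01] F [-0.   0.1  7.1] T [-0.1   0.37  0.  ] 0.133 41.1
36 11.25 [0.5507 0.1591 0.0732] [-1.799e+02 -1.000e-01 -2.290e+01] F [-1.3  0.1  7.4] T [-0.07  0.3  -0.  ] 0.138 41.1
48 11.57 [0.5507 0.1591 0.0732] [-179.9   -0.2  -10.9] F [-0.8  0.5  7.1] T [-0.06  0.25  0.01] 0.138 41.3
58 11.86 [0.5507 0.1591 0.0732] [-179.9   -0.2   -0.9] F [0.5 0.4 8. ] T [-0.09  0.2  -0.02] 0.132 41.4
63 12.11 [0.5507 0.1591 0.0732] [-179.9   -0.2    4.1] F [-0.4 -0.9  7.2] T [-0.12  0.25  0.06] 0.139 41.4
```

Run:
```python
from h import *
C=np.array([.5497,.1586])
for d in (64,65,66,67,68,69,70,71,72):
    env.goto([*C,.0721],[180,0,-59+d]); show(d)
    if abs(env.read_state()["wrist_torque"][2])>.35: break
s=env.grab_frame("scene");cv2.imwrite("pics/a2.png",cv2.resize(s["image"][110:220,260:370],(500,500),interpolation=cv2.INTER_CUBIC))
```

```text
64 12.36 [0.5508 0.1592 0.0731] [-180.    -0.2    5. ] F [-1.   0.6  7.1] T [-0.06  0.32 -0.05] 0.133 41.4
65 12.61 [0.5508 0.1592 0.0731] [-180.    -0.2    6. ] F [-0.6 -0.3  6. ] T [-0.12  0.31 -0.02] 0.133 41.4
66 12.86 [0.5509 0.1592 0.0731] [-180.    -0.2    7. ] F [0.7 0.6 6.9] T [-0.09  0.28 -0.03] 0.134 41.4
67 13.11 [0.5509 0.1592 0.0731] [-180.    -0.2    8. ] F [-0.9 -0.4  6.8] T [-0.13  0.28 -0.05] 0.136 41.4
68 13.36 [0.5509 0.159  0.0731] [-180.    -0.2    9. ] F [-0.4 -0.6  7.6] T [-0.31  0.16 -0.07] 0.134 42.2
69 13.61 [0.5509 0.1588 0.0731] [-180.    -0.2   10. ] F [ 0.7 -1.3  7.1] T [-0.41  0.09 -0.34] 0.133 42.5
70 13.86 [0.551  0.1588 0.0731] [-180.    -0.2   10.9] F [ 0.2 -0.3  8.1] T [-0.52  0.08 -0.51] 0.134 42.6
```

View pics/a2.png

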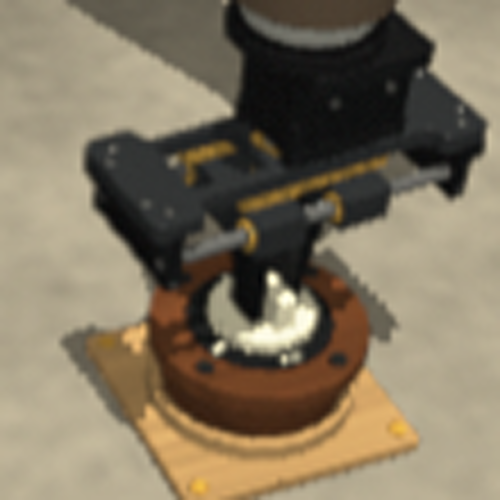

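The picture shows the wings pointing at the dots (290,352 in the crop), and the torque shows the end stop at about 9.5°. I'll back off to about 7° and lift.

Run:
```python
from h import *
C=np.array([.5500,.1586])
env.goto([*C,.0721],[180,0,6.8]); show('back')
print(env.move_straight([*C,.086],rate=.03,force_limit=14)); show('up1')
print(env.move_straight([*C,.105],rate=.04,force_limit=14)); show('up2')
```

```text
back 14.16 [0.5511 0.1589 0.0731] [-1.8e+02 -1.0e-01  6.8e+00] F [-0.8 -0.2  7.2] T [-0.35  0.24 -0.05] 0.133 42.6
False
up1 14.78 [0.5492 0.1583 0.0852] [1.8e+02 1.0e-01 6.8e+00] F [-0.3 -0.1 -0.7] T [-0.13  0.15 -0.02] 0.131 41.7
False
up2 15.4 [0.5499 0.1586 0.1051] [-180.    -0.     6.8] F [-0.4 -0.4  0.5] T [-0.11  0.11 -0.03] 0.134 41.7
```

Run:
```python
from h import *
env.move_straight([.55,.1586,.16],rate=.12)
T=[.470,-.178]
env.goto([*T,.12],[180,0,6.8]); show('over')
env.move_straight([*T,.045],rate=.1); show('low')
s=env.grab_frame("scene");t=env.grab_frame("top")
cv2.imwrite("pics/a3.png",np.hstack([cv2.resize(t["image"][200:300,260:360],(400,400)),cv2.resize(s["image"][140:250,120:230],(400,400))]))
```

```text
over 17.32 [ 0.4707 -0.1775  0.1201] [180.   -0.    6.9] F [-0.   0.1 -0.1] T [-0.07  0.14 -0.02] 0.132 41.7
low 18.22 [ 0.4706 -0.1779  0.0455] [ 1.8e+02 -1.0e-01  6.8e+00] F [-0.3  0.5 -0.2] T [-0.11  0.12 -0.03] 0.132 41.7
```

View pics/a3.png

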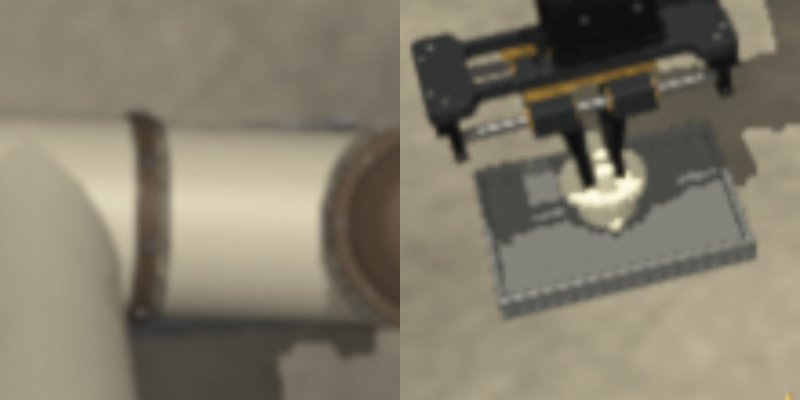

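The cap hangs upright over the middle of the tray (crop 605,190). Now I'll lower it until it touches.

Run:
```python
from h import *
T=[.470,-.178]
print(env.move_straight([*T,.028],rate=.02,force_limit=3)); show('touch')
env.gripper_to(0.135+.03); env.dwell(.3); show('rel')
env.gripper_to(0.35); 
p=env.read_state()["position"]
env.move_straight([*T,.16],rate=.1); show('up')
env.goto([.35,-.42,.25],[180,0,6.8]);env.dwell(.5); show('away')
s=env.grab_frame("scene");t=env.grab_frame("top")
for f in (t,s): print([(r["xyz"],r["score"]) for r in env.search_frame(f,"cap")[:2]])
cv2.imwrite("pics/a4.png",np.hstack([cv2.resize(t["image"][130:330,130:430],(450,300)),cv2.resize(s["image"][140:250,120:230],(300,300))]))
```

```text
True
touch 18.87 [ 0.4701 -0.1781  0.0354] [180.   -0.    6.8] F [-0.9  0.2  3. ] T [-0.11  0.09  0.04] 0.139 42.0
rel 19.5 [ 0.47   -0.178   0.0354] [180.   -0.    6.8] F [0.6 0.9 5.7] T [-0.03 -0.07 -0.02] 0.163 2.6
up 21.52 [ 0.4695 -0.1779  0.1593] [-1.8e+02  1.0e-01  6.8e+00] F [ 0.2  0.5 -0.5] T [-0.13  0.15 -0.01] 0.35 0.0
away 23.12 [ 0.3502 -0.4198  0.25  ] [-180.    -0.     6.8] F [-0.  -0.4  0.5] T [-0.08  0.16 -0.02] 0.351 0.0
[([0.4665, -0.1787, 0.0346], 0.71)]
[([0.4802, -0.1758, 0.0362], 0.56)]
```

View pics/a4.png

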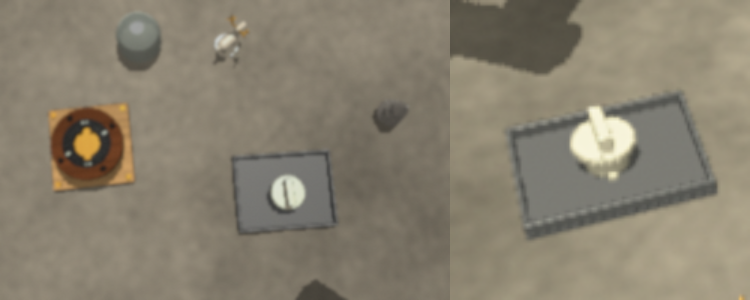

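The cover stands wings up in the tray (288,193). The socket shows its brass plate (87,145), and the bystanders haven't moved.

```bash
python3 -c "
from workcell import env
print(env.close_job())"
```

```text
the job is handed in; nothing more can be done
None
```

The battery cover is off and standing wings up in the parts tray; the figurines and dome are where they were, and the job was handed in at about 23 s on the robot's clock.

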